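# Load a tube block under the shaker's sprung hold-down arm

## Task

Load the aluminium tube block into the blue shaker cradle: set it down flat in front of the side rails with its ramp towards the red hold-down arm, then slide it in so that the ramp pushes the sprung arm back and up, until the block is fully home against the rubber stop and the arm's roller has dropped into the notch. Feel for the stop, do not ram or press the block hard, then let go, and leave the other things on the bench where they are.

Things in the scene. Friction and masses are not known exactly. Their poses are not given: they have to be found in the camera images.
- tube_block: Aluminium block 110 long (x) x 64 wide (y) x 22 mm high, 280 to 440 g, with eight capped tubes (tops at 36 mm) in two rows at its sides and a white track 16 mm wide along its centre line. Origin: centre of its underside; z up; +x is the leading (ramp) end, its nose at x = 55 mm.
- handle (a point): Point to grasp on the block's orange upright blade handle: blade 14 mm thick (block y) and 28 mm long (block x), centred at block x = -28 mm, its top 100 mm and this point 80 mm above the block's underside. Axes as the block.
- notch (a point): Bottom of the notch in the block's white track, at block x = 9 mm, 35 mm above its underside. From the nose the track's ramp rises from 22 mm at x = 55 to 40 mm at x = 29, then a level crest to x = 25, then a gentle slope down to this point (5 mm deep) and a steep one up to x = 2.
- cradle: Fixed blue cradle, slick deck 290 x 94 mm, its top 8 mm above the bench. Origin on the bench; +x is the slide-in direction, from the open end (deck edge x = -125 mm) to the grey head. Aluminium side rails stand 14 mm above the deck from x = 15 to 100, 69 mm apart inside (block play 2.5 mm each side), with a flared mouth from x = -15 to 15, about 78 mm wide at its start.
- mouth (a point): Point on the deck top at cradle x = -60 mm, y = 0. With the block's origin here and block x along cradle x, the block lies flat on the deck just at the flared mouth, clear of the rails and the arm. Axes as the cradle.
- stop_mid (a point): Where the rubber stop's face would be with the head in mid range: cradle x = 95.2 mm. The head (stop and arm together) is clamped anywhere within 18 mm either way of that along cradle x; its setting is NOT reported, so the stop must be felt or seen. It touches the block's nose (block origin then 55 mm short of the face) and is rigid: pushing on soon gives large forces.
- hold_arm (a joint): Lift angle (rad) of the red fork arm, 65 mm long, hinged 58 mm above the bench on the head, white 16 mm roller at its tip towards the open end. 0 = down, no block, roller underside 32 mm above the bench; grows as pushed up. Spring: 6 to 8 N at the roller. About 0.25 on the block's crest, 0.19 in the notch bottom, reached as the block meets the stop; it does not draw the block in. Sliding in takes 5 to 20 N.
- amber_bottle: Bystander: amber reagent bottle, 64 mm diameter, 150 mm high; origin at its underside.
- beaker: Bystander: clear beaker, 80 mm diameter, 100 mm high; origin at its underside.
- tip_box: Bystander: green pipette-tip box 100 x 70 x 55 mm; origin at its underside.
Things that resemble listed ones, but are neither listed nor needed, are in the scene too. What is shaped like the tube_block but purple is not meant.

How it is judged:
On the way, in this order (a step that is already met when the one before it is completed fails the run):
1. the block lies flat on the cradle deck at the mouth of the rails, the arm still down (z of tube_block in the frame of cradle between 0.005 and 0.0115 m and y of tube_block in the frame of cradle between -0.02 and 0.02 m and x of tube_block in the frame of cradle between -0.115 and -0.01 m and value of joint hold_arm below 0.05 rad), for 0.1 s.
2. the ramp has pushed the arm back up onto the block's crest (value of joint hold_arm above 0.238 rad and z of tube_block in the frame of cradle below 0.014 m and x of tube_block in the frame of cradle above 0 m and y of tube_block in the frame of cradle between -0.006 and 0.006 m).
At the end, for the whole second after the job is handed in: The block lies flat between the rails, in line with them (0.06 rad), at rest, fully in, with the hold-down arm's roller bearing down in the bottom of the notch (arm angle 0.170 to 0.201 rad: the block within about 2 mm of the stop) (value of joint hold_arm between 0.17 and 0.201 rad and x of tube_block in the frame of cradle above 0.0195 m and z of tube_block in the frame of cradle below 0.011 m and angle between the x axis of tube_block and the x axis of cradle, either way round below 0.06 rad and angle between tube_block's own z axis and vertical below 0.06 rad and y of tube_block in the frame of cradle between -0.006 and 0.006 m and linear speed of tube_block below 0.02 m/s and contact force between tube_block and cradle above 2 N); the robot touches nothing.
It fails at once if the block is rammed or pressed against the cradle, its stop or its arm with more than 60 N (contact force between tube_block and cradle above 60 N).
It fails at once if the tube block is tipped by more than 0.5 rad (angle between tube_block's own z axis and vertical above 0.5 rad).
It fails at once if a bystander is moved by more than 25 mm (distance of any of amber_bottle, beaker, tip_box from where it was at the start of the episode above 0.025 m).
It also fails if it takes over 61 s, if anything falls off the work surface, if the arm or the gripper's body presses on something with over 40 N, if the wrist force passes 120 N, or if a joint passes its speed limit or range.

## Robot

A 7-joint arm with a two-finger parallel gripper is mounted at the origin on the work surface. World frame = base frame: x ahead of the robot, y to its left, z up, the work surface at z = 0. Lengths are in m, angles in rad, forces in N, time in s.
With the tool pointing down it reaches from about 0.35 to 0.9 m from the base axis. Payload 8.1 kg.
Tool frame: the origin (TCP) lies at the very end of the fingers, on their centre line; the grasp point (between the pads) lies 19 mm behind it; z points along the fingers, y is the line along which they close (so a half turn about z gives the same grasp; the last joint's range is limited). The gripper opens to 92 mm and grips with 3 to 60 N. Pads are 19 mm wide; open, the fingers measure 130 mm over their backs; the gripper's body (75 mm by 190 mm) begins 47 mm behind the grasp point.
Start: joints at [-1.351, 0.434, 0.025, 1.573, -0.012, 1.134, -0.075], TCP at [0.198, 0.593, 0.227] pointing down, gripper open.
Joint ranges: [-2.62, 2.62], [-0.44, 2.09], [-1.27, 1.32], [0.08, 2.57], [-1.32, 4.46], [0.12, 2], [-2.74, 2.74]. Speed limits (rad/s): [2.22, 2.22, 3.01, 3.01, 3.14, 3.14, 3.14].

## Interface

Orientations are given as [roll, pitch, yaw] about the fixed x, y, z axes, in that order (R = Rz(yaw) Ry(pitch) Rx(roll)).
In Python, from bench import ctrl gives the robot as it stands.
- The arm moves only by the shell command python3 -m pendant 'ROWS' [FORCE]. ROWS is text: rows parted by semicolons, each of 7 numbers parted by spaces: the closure, from 0 (fully open) to 1 (shut), then the shift along the tool's x, y, z each as a share of 0.25 m, from -1 to 1, then the turn, a rotation vector about the tool's x, y, z each as a share of 90 degrees, from -1 to 1. A call has exactly 8 rows; each row is the pose to reach, as a shift and turn from the pose commanded when the call began, along the tool's axes at that moment; what a row does not reach only later rows make up. A row lasts 1/10 s, in which the tool goes at most 50 mm and 8.59 degrees, less where a joint would pass 70% of its speed; a pose out of reach is approached as far as the arm can. A call with a number of a shift or a turn outside -1 to 1 is refused whole. A call with a gripper value outside its range is refused whole. The fingers move at their own pace and stop on an object; FORCE is the grip in N (left out, the last holds). Time passes only in rows, so rows that repeat a pose let the fingers close, or fill a call up. It gives the time, the measured TCP pose, the force, the opening and the grip force at its end, in the units of the state.
- ctrl.observe(): the state, without advancing time (a new reading comes with each control period).
- ctrl.get_image(name): name is "scene" or "top"; returns a dict with "frame" (400x640x3 uint8, red, green, blue), "fx", "fy", "cx", "cy" (pixels), "distortion" ([k1, k2, p1, p2, k3] as OpenCV has them; the pictures are not rectified), "R" (3x3) and "t" (3): a world point X has camera coordinates R X + t. Camera axes: x right, y down, z forward; pixel columns grow to the right and rows downward; lengths in m; the calibration is good to about 2 mm. A picture is of the moment at which its call begins. There is no depth.
- ctrl.sign_off(): hands the job in; it is judged then, once.
Trained networks look in a picture, given as the dict that the camera call returned (one of the last four; its "shot" number tells which), for a name from the list of things; names that differ only in an ending like _2 or _b are one class to them, and where a whole thing is asked for, a point or a joint stands for the part that bears it (a point fixed in the world has none). Each returns a list of dicts, best first, with "p" (0 to 1); they miss things now and then, are a little off and sometimes report something else, mostly with a low value. They report only what shows in the picture. A call takes as long as a camera call. They do not tell look-alikes from the thing itself.
- ctrl.recognise(target, picture): "centre" ([column, row] in pixels, amid what is visible of it).
The state is a dict: "t": time; "q": joint angles; "joint_velocities": joint speeds; "joint_torque": joint torques, N m; "tool_pos": TCP position; "orientation": TCP orientation; "contact_force": force on the tool from outside, world axes, zero at the start; "ft_torque": the same for the moment, N m; "opening": finger opening in m; "grasp_force": force on a finger pad.
Only numpy, scipy, OpenCV 4.12 (cv2) and the standard library are available. Lean on these libraries where they do the work, as an engineer would, in place of code of your own. Each camera call takes 0.05 s, during which the arm holds its last target. There are 200 camera calls.

## Working session

There is one attempt and no reset: what is moved stays moved. The work goes in short steps, Python scripts to look and compute and a shell command to move; the robot and the scene stay as the last step left them, time stands still between calls to the robot, and variables do not carry over. Pictures are saved under pics/ and viewed, at most 10 in all, crops included, and the job is handed in when it is done.

```bash
mkdir -p pics
python3 - <<'E'
from bench import ctrl
import cv2
s=ctrl.observe();print(s['t'],s['tool_pos'],s['orientation'],s['opening'])
for n in("scene","top"):
    p=ctrl.get_image(n);cv2.imwrite(f"pics/{n}0.png",p["frame"][:,:,::-1])
    print(n,p["fx"],p["cx"],p["cy"],p["distortion"],(-p["R"].T@p["t"]).round(3),p["R"].round(3).tolist())
    for k in("tube_block","handle","notch","cradle","hold_arm","amber_bottle","beaker","tip_box"):
        print(k,[(round(d["p"],2),[round(float(c)) for c in d["centre"]]) for d in ctrl.recognise(k,p)][:4])
E
```

```text
0.0 [0.19815811 0.59221195 0.22596828] [-3.14003146e+00  1.49619657e-04  2.81871912e+00] 0.09170132790528061
scene 498.00388289379777 306.8938131672649 192.26555358531513 [0.00770089 0.         0.         0.         0.        ] [ 1.459 -0.112  1.152] [[0.088, 0.996, 0.005], [0.762, -0.065, -0.644], [-0.641, 0.06, -0.765]]
tube_block [(0.96, [268, 166]), (0.77, [238, 258]), (0.73, [267, 212])]
handle [(0.93, [318, 251]), (0.82, [239, 260]), (0.7, [265, 210]), (0.6, [269, 164])]
notch [(0.96, [241, 259]), (0.89, [264, 210]), (0.86, [270, 163]), (0.7, [320, 251])]
cradle [(0.73, [379, 218])]
hold_arm [(0.42, [380, 220])]
amber_bottle [(0.94, [444, 168]), (0.18, [264, 211])]
beaker [(0.92, [169, 230])]
tip_box [(0.95, [172, 171])]
top 397.61420189211583 316.4961327559739 194.15341850784532 [-0.04009302  0.          0.          0.          0.        ] [ 0.313 -0.004  1.172] [[-0.073, -0.997, 0.004], [-0.971, 0.07, -0.228], [0.227, -0.021, -0.974]]
tube_block [(0.79, [355, 199]), (0.77, [375, 144]), (0.74, [305, 152]), (0.58, [355, 258])]
handle [(0.86, [355, 200]), (0.74, [370, 144]), (0.7, [307, 152]), (0.67, [360, 258])]
notch [(0.85, [306, 152]), (0.84, [357, 200]), (0.8, [358, 254]), (0.75, [371, 149])]
cradle [(0.97, [247, 195])]
hold_arm [(0.26, [172, 242])]
amber_bottle [(0.93, [171, 240])]
beaker [(0.93, [443, 160])]
tip_box [(0.85, [456, 244])]
```

View pics/scene0.png

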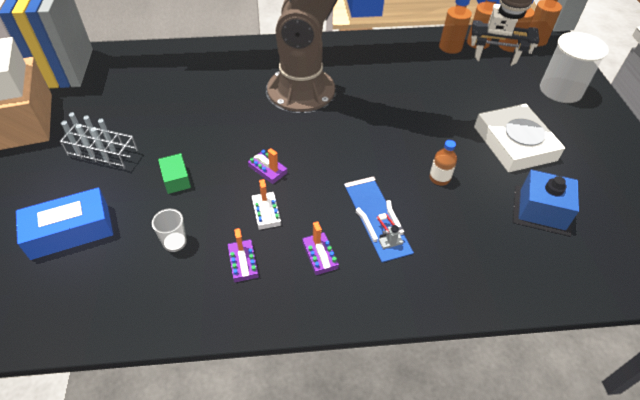

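View pics/top0.png

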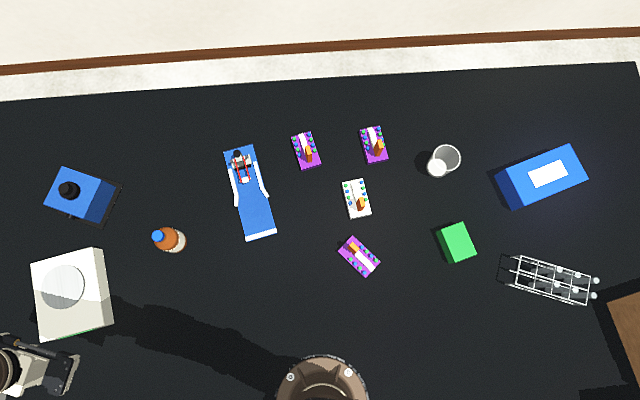

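The scene view shows four block-shaped things:
- purple (268,166)
- purple (240,259)
- purple (320,251)
- bare aluminium (266,210), which is at top-view (356,199)

Only the aluminium one fits, because the task excludes purple. The cradle is at scene (379,218) and top (250,195), with its head at the far end. I'll confirm in one enlarged crop.

Run:
```python
import cv2,numpy as np
s=cv2.imread("pics/scene0.png");t=cv2.imread("pics/top0.png")
z=lambda i,x,y,w,h,f:cv2.resize(i[y:y+h,x:x+w],None,fx=f,fy=f,interpolation=cv2.INTER_CUBIC)
a=np.hstack([z(s,245,175,50,60,5),z(s,335,170,90,60*1,5)]);b=np.hstack([z(t,335,170,50,60,5),z(t,215,140,75,60,5),]);
c=np.zeros((600,700,3),np.uint8);c[:300,:700]=a;c[300:,:625]=b
cv2.imwrite("pics/c1.png",c)
```

```text
(no output)
```

View pics/c1.png

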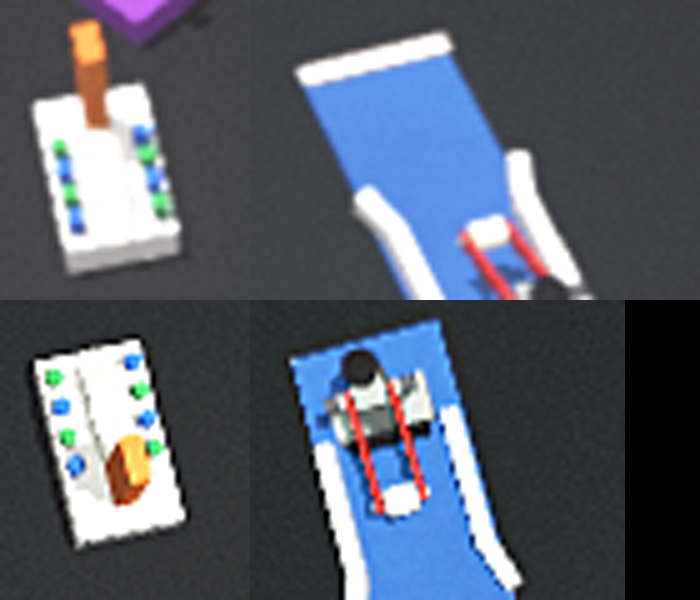

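The crop shows the bare aluminium block with its orange blade at the end towards the robot and its ramp end pointing away. The cradle's open end (white strip, scene (360,181), top (261,238)) is towards the robot, and the red arm and roller are at the far end. The block already points roughly along the cradle. Next I'll fit both poses with silhouette edges in the two views, and triangulate the handle height.

```bash
cat > h.py <<'E'
import cv2,numpy as np
from scipy.optimize import minimize
from bench import ctrl
def proj(p,X):
    K=np.array([[p["fx"],0,p["cx"]],[0,p["fy"],p["cy"]],[0,0,1.]])
    return cv2.projectPoints(np.array(X,float).reshape(-1,3),cv2.Rodrigues(np.array(p["R"]))[0],np.array(p["t"],float),K,np.array(p["distortion"]))[0].reshape(-1,2)
def ray(p,uv):
    K=np.array([[p["fx"],0,p["cx"]],[0,p["fy"],p["cy"]],[0,0,1.]])
    n=cv2.undistortPoints(np.array([[uv]],float),K,np.array(p["distortion"])).ravel()
    d=np.array(p["R"]).T@[*n,1]; return -np.array(p["R"]).T@p["t"],d/np.linalg.norm(d)
def plane(p,uv,z):
    o,d=ray(p,uv); return o+d*(z-o[2])/d[2]
def tri(p1,u1,p2,u2):
    (o1,d1),(o2,d2)=ray(p1,u1),ray(p2,u2)
    s=np.linalg.lstsq(np.c_[d1,-d2],o2-o1,rcond=None)[0]
    a,b=o1+s[0]*d1,o2+s[1]*d2; return (a+b)/2,np.linalg.norm(a-b)
def place(P,q):
    c,s=np.cos(q[2]),np.sin(q[2]); return np.c_[P[:,:2]@np.array([[c,s],[-s,c]])+q[:2],P[:,2]]
def fit(pics,gray,P,box,q0):
    """maximise the image gradient along the outline of a box seen in the pictures"""
    G=[]
    for p in pics:
        g=cv2.GaussianBlur(gray(p["frame"].astype(np.float32)),(0,0),0.8)
        G.append(cv2.magnitude(cv2.Sobel(g,-1,1,0),cv2.Sobel(g,-1,0,1)))
    def cost(q,):
        c=0
        for p,g in zip(pics,G):
            u=proj(p,place(P,q)).astype(np.float32)
            h=cv2.convexHull(proj(p,place(box,q)).astype(np.float32))
            k=np.array([abs(cv2.pointPolygonTest(h,(float(a),float(b)),True))<.4 for a,b in u])
            v=cv2.remap(g,u[k,0].reshape(-1,1),u[k,1].reshape(-1,1),cv2.INTER_LINEAR)
            c-=float(v.mean())
        return c
    best=None
    for dy in(-.15,0,.15):
        r=minimize(cost,np.array(q0)+[0,0,dy],method="Nelder-Mead",options=dict(initial_simplex=np.array(q0)+[0,0,dy]+np.array([[.006,.004,0],[-.006,.004,.05],[0,-.007,-.05],[0,0,.1]]),xatol=1e-5,fatol=1e-3))
        if best is None or r.fun<best.fun:best=r
    return best.x,best.fun
bx=lambda x0,x1,y0,y1,z0,z1:np.array([[x,y,z]for x in(x0,x1)for y in(y0,y1)for z in(z0,z1)],float)
bbox=bx(-.055,.055,-.032,.032,0,.022); cbox=bx(-.125,.165,-.047,.047,0,.008)
L=np.linspace
def outl(x0,x1,hw,zs,xs):
    return np.array([[x,s*hw,z]for x in xs for s in(-1,1)for z in zs]+[[x,y,z]for x in(x0,x1)for y in L(-hw*.9,hw*.9,12)for z in zs]+[[x,s*hw,z] for x in(x0,x1) for s in(-1,1) for z in L(zs[0],zs[1],4)])
Pb=outl(-.055,.055,.032,(0,.022),L(-.053,.053,25))
Pc=outl(-.125,.165,.047,(0,.008),np.r_[L(-.12,-.03,25),L(.13,.163,10)])
bright=lambda f:f.min(2)
blue=lambda f:f[...,2]
def deck(q,x,y=0): return place(np.array([[x,y,.008]]),q)[0]
E
python3 - <<'E'
from h import *
s=ctrl.get_image("scene");t=ctrl.get_image("top")
b=plane(t,(356.5,198.5),.022);print("b0",b,plane(s,(266,208),.022))
n=plane(t,(261,238),.008);f=plane(t,(238,148),.008);print(n,f)
th=np.arctan2(*(f-n)[1::-1]);c0=n+(f-n)*125/290
for pics in([s],[t],[s,t]):
    print("block",fit(pics,bright,Pb,bbox,[b[0],b[1],th]),"cradle",fit(pics,blue,Pc,cbox,[c0[0],c0[1],th]))
print("handle top",tri(s,(262.4,180.4),t,(361.4,199.8)))
E
```

```text
b0 [ 0.55911751 -0.14635128  0.022     ] [ 0.5603903  -0.14552784  0.022     ]
[0.46397209 0.14269327 0.008     ] [0.74775671 0.20241652 0.008     ]
block (array([ 0.55854785, -0.14815369,  0.14104599]), np.float64(-373.25701904296875)) cradle (array([0.58340508, 0.16774513, 0.21668991]), np.float64(-433.3865051269531))
block (array([ 0.56336478, -0.14698177,  0.14789446]), np.float64(-540.0712890625)) cradle (array([0.58939436, 0.16866165, 0.21951135]), np.float64(-573.1646728515625))
block (array([ 0.56266306, -0.14729538,  0.14076911]), np.float64(-876.1507263183594)) cradle (array([0.58552751, 0.16794675, 0.21949638]), np.float64(-944.8015441894531))
handle top (array([ 0.53484606, -0.14865111,  0.11380575]), np.float64(0.0012404651973724923))
```

```bash
cat >> h.py <<'E'
from scipy.spatial.transform import Rotation as Ro
def share(x,y,z,yaw):
    s=ctrl.observe();R=Ro.from_euler("xyz",s["orientation"])
    d=R.inv().apply(np.array([x,y,z])-s["tool_pos"])/.25
    T=Ro.from_euler("xyz",[np.pi,0,yaw]);r=(R.inv()*T).as_rotvec()/(np.pi/2)
    print("shift",d.round(4),"turn",r.round(4),"t",round(s["t"],2))
E
python3 -c "
from h import *
share(.535,-.151,.2,.1408+np.pi)"
```

```text
shift [-2.2212 -2.3937  0.1069] turn [ 0.      0.     -0.2952] t 1.0
```

```bash
python3 -m pendant '0 -0.07 -0.08 0 0 0 0; 0 -0.2 -0.22 0 0 0 0; 0 -0.33 -0.36 0 0 0 0; 0 -0.46 -0.5 0 0 0 0; 0 -0.59 -0.64 0 0 0 0; 0 -0.72 -0.78 0 0 0 0; 0 -0.85 -0.91 0 0 0 0; 0 -0.95 -1 0 0 0 0' 20
python3 -m pendant '0 -0.13 -0.14 0 0 0 0; 0 -0.26 -0.28 0 0 0 0; 0 -0.39 -0.42 0 0 0 0; 0 -0.52 -0.56 0 0 0 0; 0 -0.65 -0.7 0 0 0 0; 0 -0.78 -0.84 0 0 0 0; 0 -0.88 -0.95 0 0 0 0; 0 -0.94 -1 0 0 0 0'
python3 -c "
from h import *
share(.535,-.151,.2,.1408+np.pi)
s=ctrl.observe();print(s['q'],s['tool_pos'])"
```

```text
t: 1.8
tool_pos: [0.3451, 0.2773, 0.227]
orientation: [3.141, 0.0, 2.817]
contact_force: [1.0, 0.7, -0.4]
opening: 0.0917
grasp_force: 0.0
t: 2.6
tool_pos: [0.4885, -0.0352, 0.2271]
orientation: [-3.141, 0.001, 2.815]
contact_force: [0.4, 0.4, -0.6]
opening: 0.092
grasp_force: 0.0
shift [-0.3248 -0.3788  0.1092] turn [-0.0006  0.0008 -0.2978] t 2.6
[-0.40637072  0.21512597  0.44590571  1.92133058 -0.10667569  1.02697819
  1.32955824] [ 0.48849164 -0.03519663  0.22712147]
```

```bash
python3 -m pendant '0 -0.1 -0.11 0.03 0 0 -0.07; 0 -0.2 -0.22 0.06 0 0 -0.15; 0 -0.29 -0.33 0.1 0 0 -0.23; 0 -0.325 -0.379 0.15 0 0 -0.298; 0 -0.325 -0.379 0.23 0 0 -0.298; 0 -0.325 -0.379 0.28 0 0 -0.298; 0 -0.325 -0.379 0.3 0 0 -0.298; 0 -0.325 -0.379 0.3 0 0 -0.298'
python3 -c "
from h import *
share(.535,-.151,.061,.1408+np.pi)
s=ctrl.get_image('scene');cv2.imwrite('pics/s2.png',cv2.resize(s['frame'][130:260,180:360,::-1],None,fx=4,fy=4))"
```

```text
t: 3.4
tool_pos: [0.5344, -0.1463, 0.1513]
orientation: [3.141, -0.001, -2.996]
contact_force: [0.3, -0.0, 0.5]
opening: 0.092
grasp_force: 0.0
shift [ 0.     -0.0192  0.3613] turn [ 0.0004 -0.0006  0.0032] t 3.4
```

View pics/s2.png

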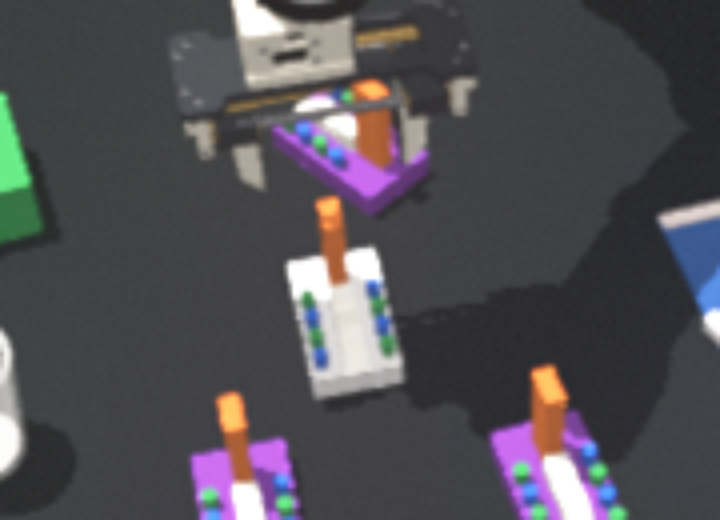

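The crop shows the open fingers (tips at about (250,185) and (415,160)) centred over the orange blade at (330,205), with the neighbouring purple blocks clear. I'll descend and grip.

```bash
python3 -m pendant '0 0 -0.019 0.08 0 0 0; 0 0 -0.019 0.18 0 0 0; 0 0 -0.019 0.27 0 0 0; 0 0 -0.019 0.33 0 0 0; 0 0 -0.019 0.36 0 0 0; 0 0 -0.019 0.361 0 0 0; 0.4 0 -0.019 0.361 0 0 0; 0.7 0 -0.019 0.361 0 0 0' 20
python3 -m pendant '1 0 0 0 0 0 0; 1 0 0 0 0 0 0; 1 0 0 0 0 0 0; 1 0 0 0 0 0 0; 1 0 0 0 0 0 0; 1 0 0 0 0 0 0; 1 0 0 0 0 0 0; 1 0 0 0 0 0 0' 40
python3 -c "
from h import *
s,t=ctrl.get_image('scene'),ctrl.get_image('top')
print(fit([s,t],bright,Pb,bbox,[.5627,-.1473,.14]))
share(.535,-.151,.061,.1408+np.pi)"
```

```text
t: 4.25
tool_pos: [0.5362, -0.1518, 0.0626]
orientation: [-3.141, 0.002, -2.996]
contact_force: [0.9, -1.1, 0.0]
opening: 0.0803
grasp_force: 0.0
t: 5.05
tool_pos: [0.5354, -0.1517, 0.0614]
orientation: [3.142, -0.0, -2.996]
contact_force: [-0.8, 2.2, 2.0]
opening: 0.0165
grasp_force: 1.2
(array([ 0.56028281, -0.14768302,  0.13772724]), np.float64(-417.75894927978516))
shift [0.0004 0.002  0.0011] turn [ 0.0002 -0.0003  0.0029] t 5.15
```

```bash
python3 -m pendant '1 0 0 0 0 0 0; 1 0 0 0 0 0 0; 1 0 0 -0.04 0 0 0; 1 0 0 -0.12 0 0 0; 1 0 0 -0.24 0 0 0; 1 0 0 -0.36 0 0 0; 1 0 0 -0.44 0 0 0; 1 0 0 -0.46 0 0 0' 40
python3 -c "
from h import *
q=np.array([.5855,.1679,.2195]);g=deck(q,-.093);print(g)
share(g[0],g[1],.14,.2195+np.pi)"
```

```text
t: 5.95
tool_pos: [0.5366, -0.1523, 0.1794]
orientation: [-3.14, 0.004, -2.997]
contact_force: [-0.3, -0.3, -3.2]
opening: 0.0141
grasp_force: 40.0
[0.4947314  0.14765003 0.008     ]
shift [-0.0066  1.2115  0.156 ] turn [-0.0009  0.0027 -0.0475] t 5.95
```

```bash
python3 -m pendant '1 0 0.06 0 0 0 0; 1 0 0.18 0 0 0 0; 1 0 0.32 0 0 0 0; 1 0 0.48 0 0 0 0; 1 0 0.64 0 0 0 0; 1 0 0.8 0 0 0 0; 1 0 0.93 0 0 0 0; 1 0 1 0 0 0 0'
python3 -m pendant '1 0 0.06 0 0 0 -0.01; 1 0 0.12 0 0 0 -0.03; 1 0 0.18 0 0 0 -0.04; 1 0 0.205 0.02 0 0 -0.0475; 1 0 0.21 0.08 0 0 -0.0475; 1 0 0.21 0.13 0 0 -0.0475; 1 0 0.21 0.156 0 0 -0.0475; 1 0 0.21 0.156 0 0 -0.0475'
python3 -c "
from h import *
q=np.array([.5855,.1679,.2195]);g=deck(q,-.093)
share(g[0],g[1],.072,.2195+np.pi)
t,s=ctrl.get_image('top'),ctrl.get_image('scene')
a=cv2.resize(t['frame'][130:250,200:300,::-1],None,fx=4,fy=4);b=cv2.resize(s['frame'][150:270,320:420,::-1],None,fx=4,fy=4)
cv2.imwrite('pics/p3.png',np.hstack([a,b]))"
```

```text
t: 6.75
tool_pos: [0.4968, 0.1001, 0.175]
orientation: [3.14, -0.003, -2.992]
contact_force: [0.7, -0.4, -2.8]
opening: 0.0142
grasp_force: 40.0
t: 7.55
tool_pos: [0.491, 0.1468, 0.1364]
orientation: [-3.141, -0.002, -2.923]
contact_force: [0.2, 0.1, -2.7]
opening: 0.0139
grasp_force: 40.0
shift [-0.0158  0.0003  0.2574] turn [-0.0004 -0.0014 -0.0003] t 7.55
```

View pics/p3.png

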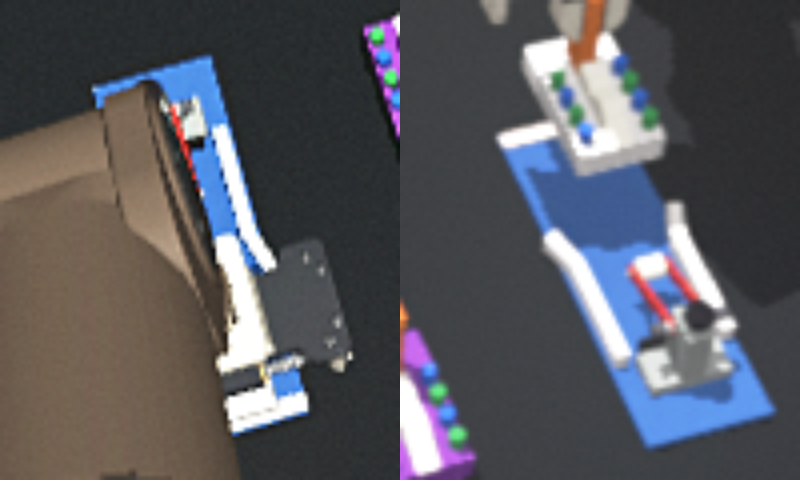

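The crop shows the block held level over the deck, nose at (610,165), in line with the cradle and ahead of the flared rails, which start at about (550,240) and (675,210). I'll lower it.

```bash
python3 -m pendant '1 -0.005 0 0.04 0 0 0; 1 -0.01 0 0.1 0 0 0; 1 -0.015 0 0.16 0 0 0; 1 -0.016 0 0.2 0 0 0; 1 -0.016 0 0.22 0 0 0; 1 -0.016 0 0.235 0 0 0; 1 -0.016 0 0.24 0 0 0; 1 -0.016 0 0.24 0 0 0'
python3 -c "
from h import *
q=np.array([.5855,.1679,.2195]);g=deck(q,-.093)
share(g[0],g[1],.07,.2195+np.pi)
s=ctrl.get_image('scene')
P=Pb.copy();P[:,2]+=.014;B=bbox.copy();B[:,2]+=.014
o=deck(q,-.065);print(o,fit([s],bright,P,B,[o[0],o[1],.2195]))"
```

```text
t: 8.45
tool_pos: [0.4957, 0.1486, 0.0777]
orientation: [3.141, 0.0, -2.922]
contact_force: [0.7, 0.7, -3.2]
opening: 0.0143
grasp_force: 40.0
shift [ 0.0047 -0.0027  0.0308] turn [0.0001 0.0003 0.0002] t 8.45
[0.52205958 0.15374679 0.008     ] (array([0.51635789, 0.15469643, 0.23148208]), np.float64(-261.1737060546875))
```

```bash
python3 -m pendant '1 0 0 0.008 0 0 0; 1 0 0 0.016 0 0 0; 1 0 0 0.02 0 0 0; 1 0 0 0.024 0 0 0; 1 0 0 0.027 0 0 0; 1 0 0 0.03 0 0 0; 1 0 0 0.03 0 0 0; 1 0 0 0.03 0 0 0'
```

```text
t: 9.3
tool_pos: [0.4955, 0.1485, 0.07]
orientation: [3.142, -0.0, -2.922]
contact_force: [-0.3, 0.6, -3.2]
opening: 0.0139
grasp_force: 40.0
```

```bash
python3 -m pendant '1 0 0 0.002 0 0 0; 1 0 0 0.004 0 0 0; 1 0 0 0.006 0 0 0; 1 0 0 0.006 0 0 0; 1 0 0 0.006 0 0 0; 1 0 0 0.006 0 0 0; 1 0 0 0.006 0 0 0; 1 0 0 0.006 0 0 0'
```

```text
t: 10.1
tool_pos: [0.4956, 0.1486, 0.0691]
orientation: [3.141, 0.0, -2.922]
contact_force: [-3.3, 0.5, 5.7]
opening: 0.0138
grasp_force: 40.0
```

```bash
python3 -m pendant '1 -0.01 0 -0.002 0 0 0; 1 -0.03 0 -0.002 0 0 0; 1 -0.05 0 -0.002 0 0 0; 1 -0.07 0 -0.002 0 0 0; 1 -0.09 0 -0.002 0 0 0; 1 -0.11 0 -0.002 0 0 0; 1 -0.12 0 -0.002 0 0 0; 1 -0.12 0 -0.002 0 0 0'
python3 - <<'E'
from h import *
q=[.5834,.1677,.2167]
s=ctrl.get_image('scene')
P=Pb.copy();P[:,2]+=.008;B=bbox.copy();B[:,2]+=.008
o=deck(q,-.037);b,f=fit([s],bright,P,B,[o[0],o[1],.2195]);d=b[:2]-q[:2]
c,n=np.cos(q[2]),np.sin(q[2]);print("block in cradle",c*d[0]+n*d[1],-n*d[0]+c*d[1],b[2]-q[2])
cv2.imwrite('pics/p4.png',cv2.resize(s['frame'][160:270,320:430,::-1],None,fx=5,fy=5))
E
```

```text
t: 10.9
tool_pos: [0.5256, 0.1552, 0.0691]
orientation: [-3.142, 0.001, -2.922]
contact_force: [-1.1, -0.7, 3.2]
opening: 0.0137
grasp_force: 40.0
block in cradle -0.01998856095237387 -0.007688865289282729 -0.12980716988064345
```

View pics/p4.png

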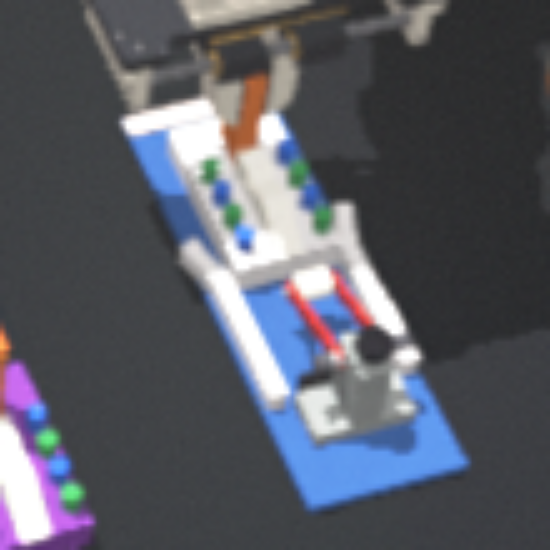

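The crop shows the block flat on the deck with its nose (235,285)–(335,255) entering the flared rails. The roller at (312,280) is still down just ahead of the ramp. I'll keep going gently and watch the side force.

```bash
python3 -m pendant '1 -0.01 0 0 0 0 0; 1 -0.02 0 0 0 0 0; 1 -0.03 0 0 0 0 0; 1 -0.04 0 0 0 0 0; 1 -0.05 0 0 0 0 0; 1 -0.06 0 0 0 0 0; 1 -0.06 0 0 0 0 0; 1 -0.06 0 0 0 0 0'
python3 -m pendant '1 -0.01 0 0 0 0 0; 1 -0.02 0 0 0 0 0; 1 -0.03 0 0 0 0 0; 1 -0.04 0 0 0 0 0; 1 -0.05 0 0 0 0 0; 1 -0.06 0 0 0 0 0; 1 -0.06 0 0 0 0 0; 1 -0.06 0 0 0 0 0'
```

```text
t: 11.75
tool_pos: [0.5396, 0.1584, 0.0691]
orientation: [3.141, 0.001, -2.922]
contact_force: [-1.6, -0.1, 3.7]
opening: 0.0134
grasp_force: 40.0
t: 12.55
tool_pos: [0.5542, 0.1616, 0.0691]
orientation: [3.142, 0.0, -2.922]
contact_force: [-1.9, -0.2, 4.8]
opening: 0.0136
grasp_force: 40.0
```

```bash
python3 -m pendant '1 -0.01 0 0 0 0 0; 1 -0.02 0 0 0 0 0; 1 -0.03 0 0 0 0 0; 1 -0.04 0 0 0 0 0; 1 -0.05 0 0 0 0 0; 1 -0.05 0 0 0 0 0; 1 -0.05 0 0 0 0 0; 1 -0.05 0 0 0 0 0'
```

```text
t: 13.35
tool_pos: [0.561, 0.1632, 0.0692]
orientation: [3.141, -0.01, -2.922]
contact_force: [-24.1, -4.1, 26.8]
opening: 0.0136
grasp_force: 40.0
```

Run:
```python
from h import *
s=ctrl.get_image('scene');o=ctrl.observe();print(o['contact_force'],o['ft_torque'],o['orientation'])
cv2.imwrite('pics/p5.png',cv2.resize(s['frame'][170:270,340:430,::-1],None,fx=6,fy=6,interpolation=cv2.INTER_CUBIC))
```

```text
[-23.07387508  -5.33630849  27.94628155] [-9.85501827e-01  4.47185807e+00 -3.16375737e-03] [ 3.1409892  -0.00956829 -2.92161535]
```

View pics/p5.png

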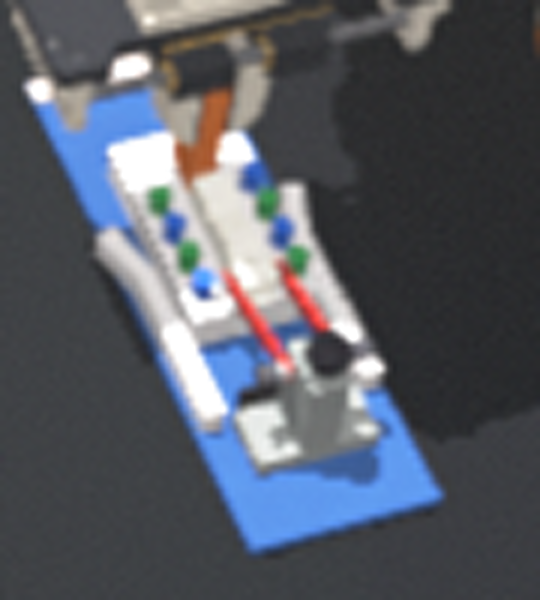

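The crop shows the block between the rails with the roller on the ramp and the red arm lifting. The nose is being pressed into the deck (tool pitched 0.01), so I'll ease the pitch and height before pushing further.

```bash
python3 -m pendant '1 0 0 -0.001 0 -0.002 0; 1 0 0 -0.002 0 -0.004 0; 1 0 0 -0.003 0 -0.006 0; 1 0 0 -0.004 0 -0.008 0; 1 0 0 -0.004 0 -0.008 0; 1 0 0 -0.004 0 -0.008 0; 1 0 0 -0.004 0 -0.008 0; 1 0 0 -0.004 0 -0.008 0'
```

```text
t: 14.2
tool_pos: [0.5612, 0.1632, 0.0689]
orientation: [3.141, 0.003, -2.922]
contact_force: [-16.6, -3.5, 14.5]
opening: 0.0138
grasp_force: 40.0
```

```bash
python3 -m pendant '1 -0.004 0 -0.002 0 -0.002 0; 1 -0.008 0 -0.002 0 -0.002 0; 1 -0.012 0 -0.002 0 -0.002 0; 1 -0.016 0 -0.002 0 -0.002 0; 1 -0.016 0 -0.002 0 -0.002 0; 1 -0.016 0 -0.002 0 -0.002 0; 1 -0.016 0 -0.002 0 -0.002 0; 1 -0.016 0 -0.002 0 -0.002 0'
```

```text
t: 15.0
tool_pos: [0.5647, 0.164, 0.069]
orientation: [-3.142, 0.005, -2.921]
contact_force: [-14.9, -2.9, 8.4]
opening: 0.0133
grasp_force: 40.0
```

```bash
python3 -m pendant '1 -0.005 0 0 0 0 0; 1 -0.01 0 0 0 0 0; 1 -0.015 0 0 0 0 0; 1 -0.02 0 0 0 0 0; 1 -0.025 0 0 0 0 0; 1 -0.03 0 0 0 0 0; 1 -0.03 0 0 0 0 0; 1 -0.03 0 0 0 0 0'
```

```text
t: 15.8
tool_pos: [0.5721, 0.1656, 0.069]
orientation: [-3.142, 0.005, -2.922]
contact_force: [-14.8, -3.9, 7.3]
opening: 0.0139
grasp_force: 40.0
```

```bash
python3 -m pendant '1 -0.005 0 0 0 0 0; 1 -0.01 0 0 0 0 0; 1 -0.015 0 0 0 0 0; 1 -0.02 0 0 0 0 0; 1 -0.025 0 0 0 0 0; 1 -0.03 0 0 0 0 0; 1 -0.03 0 0 0 0 0; 1 -0.03 0 0 0 0 0'
```

```text
t: 16.6
tool_pos: [0.5852, 0.1685, 0.0703]
orientation: [-3.141, 0.016, -2.922]
contact_force: [1.7, 1.0, -11.5]
opening: 0.0139
grasp_force: 40.0
```

The arm is over the crest, since the push force has vanished. I'll take out the pitch and height bias, then feel for the stop.

```bash
python3 -m pendant '1 0 0 0.001 0 0.003 0; 1 0 0 0.002 0 0.006 0; 1 0 0 0.003 0 0.009 0; 1 0 0 0.004 0 0.01 0; 1 0 0 0.004 0 0.01 0; 1 0 0 0.004 0 0.01 0; 1 0 0 0.004 0 0.01 0; 1 0 0 0.004 0 0.01 0'
```

```text
t: 17.4
tool_pos: [0.5848, 0.1685, 0.0698]
orientation: [3.142, -0.0, -2.922]
contact_force: [2.8, 0.5, -11.0]
opening: 0.0134
grasp_force: 40.0
```

```bash
python3 -m pendant '1 -0.003 0 0 0 0 0; 1 -0.006 0 0 0 0 0; 1 -0.009 0 0 0 0 0; 1 -0.012 0 0 0 0 0; 1 -0.016 0 0 0 0 0; 1 -0.02 0 0 0 0 0; 1 -0.02 0 0 0 0 0; 1 -0.02 0 0 0 0 0'
```

```text
t: 18.2
tool_pos: [0.59, 0.1696, 0.0699]
orientation: [3.142, 0.001, -2.922]
contact_force: [2.7, -0.0, -11.2]
opening: 0.0135
grasp_force: 40.0
```

```bash
python3 -m pendant '1 -0.003 0 0.002 0 0 0; 1 -0.006 0 0.003 0 0 0; 1 -0.009 0 0.003 0 0 0; 1 -0.012 0 0.003 0 0 0; 1 -0.014 0 0.003 0 0 0; 1 -0.016 0 0.003 0 0 0; 1 -0.016 0 0.003 0 0 0; 1 -0.016 0 0.003 0 0 0'
```

```text
t: 19.0
tool_pos: [0.5937, 0.1705, 0.0693]
orientation: [3.141, 0.0, -2.922]
contact_force: [-4.5, -0.6, 1.4]
opening: 0.014
grasp_force: 40.0
```

```bash
python3 -m pendant '1 -0.002 0 0 0 0 0; 1 -0.004 0 0 0 0 0; 1 -0.006 0 0 0 0 0; 1 -0.008 0 0 0 0 0; 1 -0.008 0 0 0 0 0; 1 -0.008 0 0 0 0 0; 1 -0.008 0 0 0 0 0; 1 -0.008 0 0 0 0 0'
```

```text
t: 19.8
tool_pos: [0.5956, 0.1709, 0.0692]
orientation: [3.141, 0.0, -2.922]
contact_force: [-4.8, -0.6, 4.4]
opening: 0.014
grasp_force: 40.0
```

```bash
python3 -m pendant '1 -0.002 0 0 0 0 0; 1 -0.004 0 0 0 0 0; 1 -0.006 0 0 0 0 0; 1 -0.008 0 0 0 0 0; 1 -0.008 0 0 0 0 0; 1 -0.008 0 0 0 0 0; 1 -0.008 0 0 0 0 0; 1 -0.008 0 0 0 0 0'
```

```text
t: 20.6
tool_pos: [0.597, 0.1712, 0.0693]
orientation: [3.141, -0.001, -2.922]
contact_force: [-7.0, -0.8, 7.7]
opening: 0.0139
grasp_force: 40.0
```

```bash
python3 -m pendant '1 -0.002 0 0 0 0 0; 1 -0.004 0 0 0 0 0; 1 -0.006 0 0 0 0 0; 1 -0.006 0 0 0 0 0; 1 -0.006 0 0 0 0 0; 1 -0.006 0 0 0 0 0; 1 -0.006 0 0 0 0 0; 1 -0.006 0 0 0 0 0'
```

```text
t: 21.4
tool_pos: [0.5971, 0.1712, 0.0694]
orientation: [3.141, -0.003, -2.922]
contact_force: [-13.9, -2.8, 14.6]
opening: 0.0138
grasp_force: 40.0
```

The tool stopped dead at x = 0.597 while the force rose, so the block is on the stop, about 16 mm past the crest as expected. I'll relax the push, release, and check before retreating.

```bash
python3 -m pendant '1 0.002 0 -0.001 0 0 0; 1 0.003 0 -0.002 0 0 0; 1 0.003 0 -0.002 0 0 0; 0.5 0.003 0 -0.002 0 0 0; 0.5 0.003 0 -0.002 0 0 0; 0.5 0.003 0 -0.002 0 0 0; 0.5 0.003 0 -0.002 0 0 0; 0.5 0.003 0 -0.002 0 0 0'
python3 - <<'E'
from h import *
s=ctrl.get_image('scene')
cv2.imwrite('pics/p6.png',cv2.resize(s['frame'][170:270,340:430,::-1],None,fx=6,fy=6,interpolation=cv2.INTER_CUBIC))
E
```

```text
t: 22.2
tool_pos: [0.5985, 0.1715, 0.0696]
orientation: [-3.142, 0.0, -2.922]
contact_force: [0.4, 0.3, -0.3]
opening: 0.045
grasp_force: 0.0
```

View pics/p6.png

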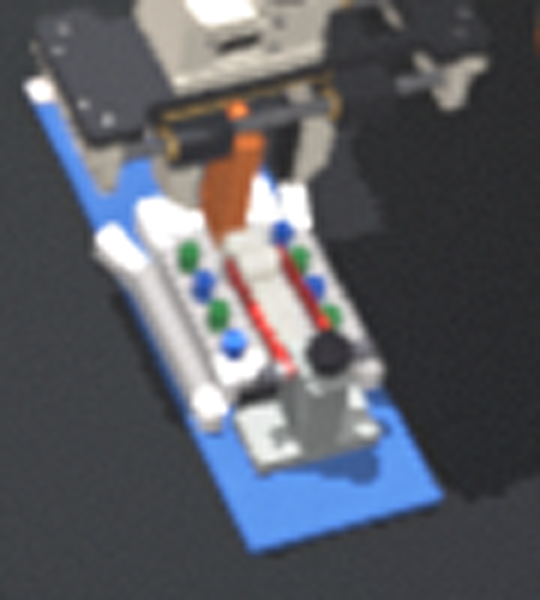

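The crop shows the block between the rails with its nose against the head at (250,390). The roller sits in the notch just ahead of the blade at (255,255), and the fingers are open and clear. I'll retreat straight up.

```bash
python3 -m pendant '0.5 0 0 -0.03 0 0 0; 0.5 0 0 -0.1 0 0 0; 0.5 0 0 -0.2 0 0 0; 0.5 0 0 -0.32 0 0 0; 0.5 0 0 -0.44 0 0 0; 0.5 0 0 -0.55 0 0 0; 0.5 0 0 -0.6 0 0 0; 0.5 0 0 -0.6 0 0 0'
python3 - <<'E'
from h import *
s=ctrl.get_image('scene')
cv2.imwrite('pics/p7.png',cv2.resize(s['frame'][170:270,340:430,::-1],None,fx=6,fy=6,interpolation=cv2.INTER_CUBIC))
E
```

```text
t: 23.05
tool_pos: [0.5992, 0.1717, 0.2214]
orientation: [3.141, 0.004, -2.922]
contact_force: [-0.2, 0.3, -1.3]
opening: 0.0456
grasp_force: 0.0
```

View pics/p7.png

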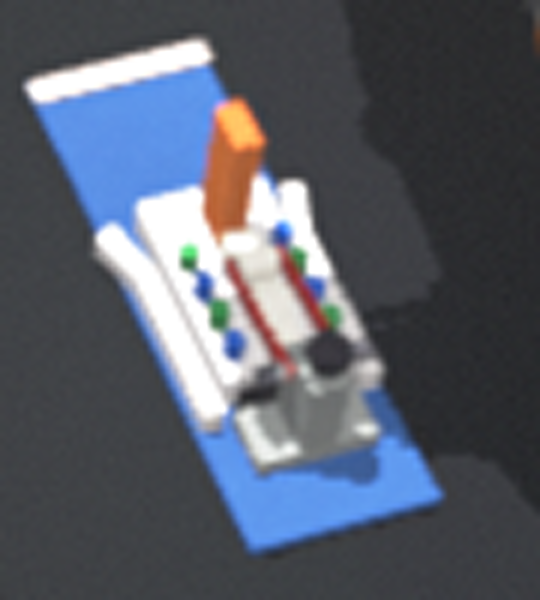

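The crop shows the block unmoved and seated. Its nose is at the stop near (255,390), the roller is in the notch at (252,250), and the robot is clear. I'm handing in.

```bash
python3 -c "
from bench import ctrl
print(ctrl.sign_off())"
```

```text
the job is handed in; nothing more can be done
None
```

The tube block is in the cradle, pushed in until I felt the stop, with the roller in the notch as far as the pictures show; I let go, moved the arm clear and handed the job in at about 23 s, and no verdict came back.

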